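# Hold open the gate of a slide-tray carrier

### The job

Open the slide-tray carrier and hold its gate for a colleague who is about to draw the trays out: first squeeze the safety catch (the rear one on the lid) fully shut between the fingers, pinching its sliding tab against its fixed post, then squeeze the gate catch (the front one) shut in the same way; each stays shut by itself. Then take the gate by its handle post and swing it past its detent until it stands wide open, about square to the carrier's front, and finish while still holding it there, because if let go its spring swings it back onto the detent, only half open. Leave the glassware and other things around the carrier undisturbed.

Things in the scene. Friction and masses are not known exactly. Their poses are not given: they have to be found in the camera images.
- carrier: White slide-tray carrier fixed to the bench: box 180 (x) x 160 (y) mm, flat lid 120 mm above the bench; origin at the centre of its underside at bench height, z up. Its open front with the gate is its -y side, the hinge at the +x end of that side. The two catches stand on the lid. Steel detent housing (22 x 24 mm, 14 mm high) on the lid at x=79, y=-40 mm.
- safety_catch_post: Fixed post of the rear catch (safety catch): black, 22 (x) x 10 (y) mm, 40 mm tall, with a rounded top; fixed to the lid at x=-33, y=30 mm of the carrier; origin at the centre of its underside (lid top), axes as the carrier's.
- safety_tab_top (a point): Top centre of the rear catch's sliding tab, 40 mm above the lid; carrier's axes. Black, same size as its post; starts 25 mm to -y of the post (15 mm gap, 35 mm over both outer faces) and slides 13 mm to +y (then 22 mm over both). A steel tongue from its foot (12 mm wide, top 8 mm above the lid) runs 58 mm to -y and blocks the gate catch until the tab has slid 9 mm.
- safety_catch (a joint): Slide of the safety catch's tab, m: 0 as found (locked), 0.013 fully squeezed. Needs about 4 N, no spring: it stays where it is pushed.
- gate_catch_post: Fixed post of the front catch (gate catch): black flat plate 10 (x) x 22 (y) mm, 40 mm tall, fixed to the lid at x=-20, y=-55 mm of the carrier; origin at the centre of its underside (lid top), axes as the carrier's.
- gate_tab_top (a point): Top centre of the front catch's sliding tab, 40 mm above the lid; carrier's axes. Black, same size as its post; starts 25 mm to -x of the post (15 mm gap, 35 mm over both outer faces) and slides 13 mm to +x (then 22 mm over both). A steel hook from its foot (up to 11 mm above the lid) reaches out to -y in front of the gate's striker and holds the gate until the tab has slid 7 mm.
- gate_catch (a joint): Slide of the gate catch's tab, m: 0 as found (latched), 0.013 fully squeezed. Needs about 4 N, no spring: it stays where it is pushed. It cannot move until the safety catch is squeezed.
- gate_handle (a point): Top centre of the gate's handle: vertical round aluminium post, 16 mm in diameter, top 168 mm above the bench, free for 50 mm below its top, on a bracket 27 mm out from the gate's plane near its free edge. It moves with the gate; shut, it is at x=-70, y=-115 mm of the carrier. The point's axes turn with the gate.
- gate_hinge (a point): Point on the gate's vertical hinge axis at the gate's top edge (112 mm above the bench), at x=85, y=-88 mm of the carrier. The gate is an aluminium barred frame 170 mm long, 30 to 112 mm above the bench, with a steel striker up to 132 mm. The handle is 157 mm from the axis.
- gate (a joint): Gate angle, rad: 0 shut, grows as it swings out from the front, anticlockwise seen from above, to a stop at 1.75; 1.57 is square to the front. A closing spring pulls it back (about 1.5 N at the handle when wide); a detent resists between about 0.35 and 1.05 rad (up to about 4 N at the handle); let go when wide, it falls back to about 1.04 rad.
- coverslip_box: Bystander: small clear open box 45 x 45 x 22 mm standing on the carrier's lid at the hinge end; origin under its centre.
- petri_dish: Bystander: glass dish 90 mm across, 15 mm high, on the bench in front of the carrier, so low that the gate swings over it; origin under its centre.
- reagent_bottle: Bystander: amber bottle 40 mm across, 90 mm high, beyond the carrier's hinge end (+x); origin under its centre.
- slide_case: Bystander: beige closed case 100 x 65 x 35 mm behind the carrier (+y side); origin under its centre.
- pen_cup: Bystander: glass 74 mm across, 90 mm high, with pens standing up to 155 mm; origin under its centre.
- mouse: Bystander: black computer mouse 105 x 60 x 30 mm; origin under its centre.

How it is judged (in metres and radians):
On the way, in this order (a step that is already met when the one before it is completed fails the run):
1. the safety catch is squeezed: its tab has slid at least 10 mm, with the fingers also bearing on its post, the gate catch still latched (value of joint safety_catch above 0.01 m and contact force between the fingers and safety_catch_post above 0.5 N and value of joint gate_catch below 0.004 m), for 0.1 s.
2. the gate catch is squeezed: its tab has slid at least 10 mm, with the fingers also bearing on its post, the gate still shut (value of joint gate_catch above 0.01 m and contact force between the fingers and gate_catch_post above 0.5 N and value of joint gate below 0.1 rad), for 0.1 s.
3. the gate is past its detent (beyond 1.1 rad) (value of joint gate above 1.1 rad), for 0.1 s.
At the end, for the whole second after the job is handed in: The gate stands at 1.35 rad or more, still (below 0.08 rad/s), with the fingers bearing on it with more than 0.5 N, and both catches still squeezed (9 mm or more) (value of joint gate above 1.35 rad and velocity of joint gate between -0.08 and 0.08 rad/s and contact force between the fingers and gate above 0.5 N and value of joint each of safety_catch, gate_catch above 0.009 m); the arm keeps its last pose, push and grip.
It fails at once if the coverslip box or the petri dish is moved more than 30 mm or tipped (distance of any of coverslip_box, petri_dish from where it was at the start of the episode above 0.03 m or angle between any of coverslip_box, petri_dish's own z axis and vertical above 0.35 rad).
It fails at once if the reagent bottle or the slide case is moved more than 30 mm or tipped (distance of any of reagent_bottle, slide_case from where it was at the start of the episode above 0.03 m or angle between any of reagent_bottle, slide_case's own z axis and vertical above 0.35 rad).
It fails at once if the pen cup or the mouse is moved more than 30 mm or tipped (distance of any of pen_cup, mouse from where it was at the start of the episode above 0.03 m or angle between any of pen_cup, mouse's own z axis and vertical above 0.35 rad).
It also fails if it takes over 54 s, if anything falls off the work surface, if the arm or the gripper's body presses on something with over 40 N, if the wrist force passes 120 N, or if a joint passes its speed limit or range.

### The arm

A 6-joint arm with a two-finger parallel gripper is mounted at the origin on the work surface. World frame = base frame: x ahead of the robot, y to its left, z up, the work surface at z = 0. Lengths are in mm, angles in rad, forces in N, time in s.
With the tool pointing down it reaches from about 350 to 875 mm from the base axis. Payload 4.2 kg.
Tool frame: the origin (TCP) lies at the very end of the fingers, on their centre line; the grasp point (between the pads) lies 19 mm behind it; z points along the fingers, y is the line along which they close (so a half turn about z gives the same grasp; the last joint's range is limited). The gripper opens to 85 mm and grips with 20 to 120 N. Pads are 22 mm wide; open, the fingers measure 114 mm over their backs; the gripper's body (76 mm by 85 mm) begins 54 mm behind the grasp point. The pads swing forward as they close: fully open they stand 13 mm farther back than shut.
Start: joints at [1.506, 0.385, 0.008, 0, -1.194, -0.259], TCP at [198.825, 592.51, 231.312] pointing down, gripper open.
Joint ranges: [-3.14, 3.14], [-1.21, 2.06], [-1.07, 1.41], [-3.16, 2.05], [-2.99, -0.16], [-3.1, 3.1]. Speed limits (rad/s): [2.79, 2.79, 3.14, 3.14, 3.14, 3.14].

### API

Orientations are given as a unit quaternion [x, y, z, w].
In Python, from bench import arm, optics gives the robot as it stands. The module is installed in compiled form; this text tells all that it offers.
- The arm moves only by the tool step_arm, never from a script. Its argument "motion" is a list of rows, each an object with "dr": the turn, a rotation vector about the tool's x, y, z in units of 8 degrees (1.0 is 8 degrees), a list of three; "slide": the shift along the tool's x, y, z in mm, a list of three; "jaw": the finger opening in mm, from 0 to 85.4. A call has exactly 8 rows; each row is the pose to reach, as a shift and turn from the pose commanded when the call began, along the tool's axes at that moment; what a row does not reach only later rows make up. A row lasts 1/8 s, in which the tool goes at most 62.5 mm and 10.7 degrees, less where a joint would pass 70% of its speed; a pose out of reach is approached as far as the arm can. A call with a gripper value outside its range is refused whole. The fingers move at their own pace and stop on an object; the grip force is fixed at half the most. Time passes only in rows, so rows that repeat a pose let the fingers close, or fill a call up. It gives the time, the measured TCP pose, the force, the opening and the grip force at its end, in the units of the state.
- arm.read_state(): the state, without advancing time (a new reading comes with each control period).
- optics.get_image(name): name is "scene" or "top" or "wrist"; returns the picture (400x640x3 uint8, blue, green, red); there is no depth.
- optics.camera_info(name): a dict with "camera_matrix" (3x3 intrinsics, pixels), "view" (4x4, takes a point from world to camera coordinates); the wrist camera has in their place "T_tool_cam" (4x4, takes a point from camera to tool coordinates, whose origin is the TCP and whose axes are the flange's). Camera axes: x right, y up, looking along -z (the intrinsics and any distortion apply to the point x, -y, -z); pixel columns grow to the right and rows downward; lengths in mm; the calibration is good to about 2 mm. A picture is of the moment at which its call begins: read the wrist's pose just before it. camera_info takes no time and is no camera call.
- arm.job_done(): hands the job in; it is judged then, once.
The state is a dict: "clock": time; "joints": joint angles; "joint_vel": joint speeds; "joint_efforts": joint torques, N m; "position": TCP position; "ee_rot": TCP orientation; "contact_force": force on the tool from outside, world axes, zero at the start; "wrist_torque": the same for the moment, N m; "gripper_width": finger opening in mm; "grasp_force": force on a finger pad.
Only numpy, scipy, OpenCV 4.12 (cv2) and the standard library are available. Lean on these libraries where they do the work, as an engineer would, in place of code of your own. Each camera call takes 0.05 s, during which the arm holds its last target. There are 200 camera calls.

## Working session

There is one attempt and no reset: what is moved stays moved. The work goes in short steps, Python scripts to look and compute and a tool call to move; the robot and the scene stay as the last step left them, time stands still between calls to the robot, and variables do not carry over. Pictures are saved under pics/ and viewed, at most 10 in all, crops included, and the job is handed in when it is done.

Besides the shell and the picture viewer there is one more tool, called after "Call:" as name(argument=value, ...), one argument or row to a line, values as JSON. step_arm: Moves the arm, as the interface text tells. Its arguments: {"type":"object","properties":{"motion":{"type":"array","items":{"type":"object","properties":{"dr":{"type":"array","items":{"type":"number"}},"slide":{"type":"array","items":{"type":"number"}},"jaw":{"type":"number"}}}}},"required":["motion"]}

```bash
mkdir -p pics
python3 - <<'E'
from bench import arm, optics
import cv2,numpy as np
s=arm.read_state();print({k:np.round(v,3).tolist() for k,v in s.items()})
for n in("scene","top"):
    cv2.imwrite(f"pics/{n}0.png",optics.get_image(n))
for n in("scene","top","wrist"):
    print(n,{k:(np.round(v,4).tolist() if not isinstance(v,str) else v) for k,v in optics.camera_info(n).items()})
E
```

```text
{'clock': 0.0, 'joints': [1.506, 0.386, 0.007, -0.0, -1.194, -0.259], 'joint_vel': [0.0, -0.001, 0.0, 0.001, 0.002, -0.001], 'joint_efforts': [0.0, -39.229, 18.84, 4.186, -0.005, -0.0], 'position': [198.653, 591.958, 230.193], 'ee_rot': [0.987, -0.161, -0.0, 0.001], 'contact_force': [0.69, 0.01, 0.787], 'wrist_torque': [0.018, 0.014, -0.049], 'grasp_force': 0.0, 'gripper_width': 85.571}
scene {'camera_matrix': [[432.6188, 0.0, 325.8052], [0.0, 432.6188, 202.7504], [0.0, 0.0, 1.0]], 'view': [[0.4451, 0.8955, 0.0093, -204.5653], [-0.5895, 0.2852, 0.7557, 255.4806], [0.6741, -0.3418, 0.6548, -1663.5323], [0.0, 0.0, 0.0, 1.0]]}
top {'camera_matrix': [[391.5943, 0.0, 322.1749], [0.0, 391.5943, 205.5987], [0.0, 0.0, 1.0]], 'view': [[0.0157, -0.9999, -0.0028, -34.8293], [0.991, 0.0152, 0.133, -568.5125], [-0.1329, -0.0049, 0.9911, -1026.142], [0.0, 0.0, 0.0, 1.0]]}
wrist {'camera_matrix': [[330.107, 0.0, 313.6496], [0.0, 330.107, 198.8527], [0.0, 0.0, 1.0]], 'T_tool_cam': [[-0.0004, 0.9441, 0.3295, 84.7181], [1.0, 0.0002, 0.0006, -0.7935], [0.0005, 0.3295, -0.9441, -142.3909], [0.0, 0.0, 0.0, 1.0]]}
```

View pics/top0.png

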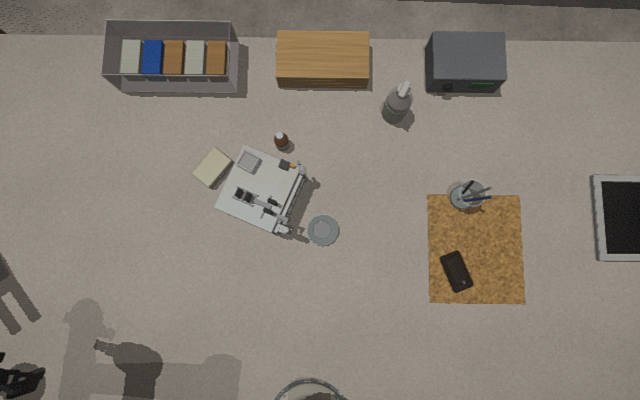

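View pics/scene0.png

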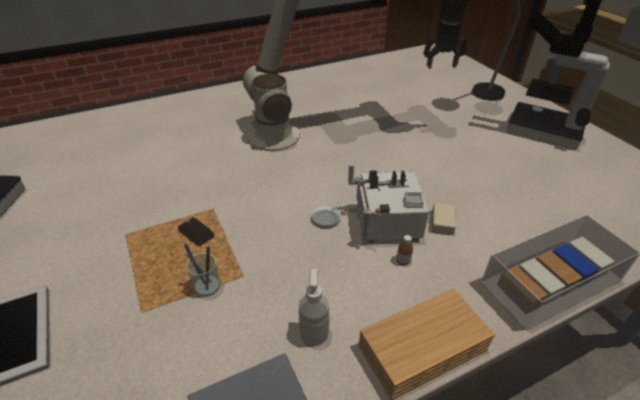

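Top view: carrier lid about (215..305, 146..235), catches near (243,195) and (272,205), handle end near (283,230), dish (323,230), bottle (281,140).

```bash
cat > h.py <<'E'
import numpy as np,cv2
from bench import arm,optics
from scipy.spatial.transform import Rotation as R
def cam(n,s=None):
    i=optics.camera_info(n);K=np.array(i["camera_matrix"])
    if n=="wrist":
        T=np.eye(4);T[:3,:3]=R.from_quat(s["ee_rot"]).as_matrix();T[:3,3]=s["position"]
        return K,T@np.array(i["T_tool_cam"])
    return K,np.linalg.inv(np.array(i["view"]))
def ray(c,uv,z):
    K,T=c;d=np.linalg.inv(K)@[uv[0],uv[1],1];d=T[:3,:3]@(d*[1,-1,-1]);o=T[:3,3]
    return o+d*(z-o[2])/d[2]
def proj(c,p):
    K,T=c;q=np.linalg.inv(T)@np.append(p,1);q=K@(q[:3]*[1,-1,-1]);return q[:2]/q[2]
E
python3 - <<'E'
from h import *
c=cam("top")
im=cv2.imread("pics/top0.png")
cv2.imwrite("pics/topc.png",cv2.resize(im[130:255,190:350],None,fx=5,fy=4.8,interpolation=cv2.INTER_CUBIC)[:600])
m=cv2.inRange(im,(150,150,150),(255,255,255));m[:130]=0;m[255:]=0;m[:,:190]=0;m[:,350:]=0
cs,_=cv2.findContours(m,0,2);k=max(cs,key=cv2.contourArea)
print(cv2.contourArea(k),np.percentile(im[150:230,220:300].mean(2),[10,50,80,90]))
r=cv2.minAreaRect(k);b=cv2.boxPoints(r);print(r)
for p in b:print(p,ray(c,p,120).round(1))
E
```

```text
3370.0 [ 85.63333333 158.         167.66666667 169.33333333]
((256.2622985839844, 187.11474609375), (62.871299743652344, 70.31507110595703), 23.629377365112305)
[213.3705  206.72458] [551.  246.2 120. ]
[241.5541 142.3049] [718.5 182.7 120. ]
[299.1541  167.50491] [654.7  33.6 120. ]
[270.97052 231.92459] [490.1  99.7 120. ]
```

View pics/topc.png

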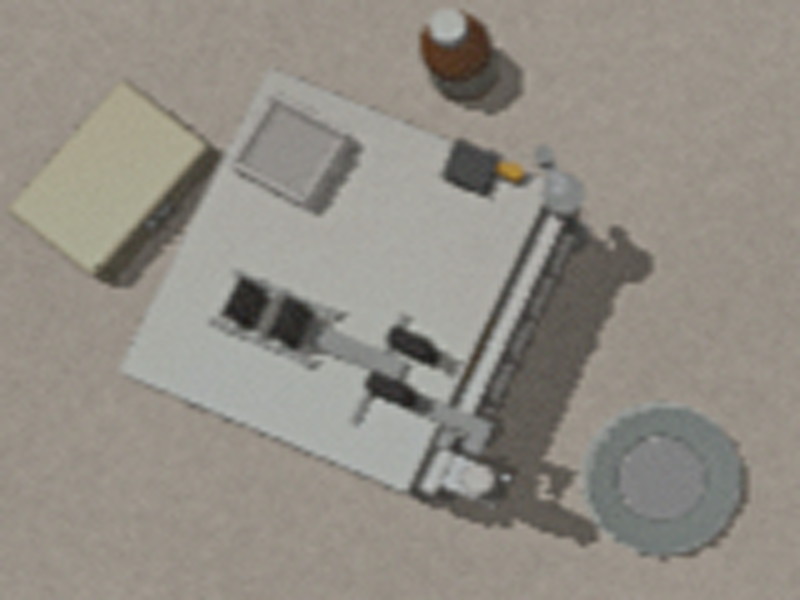

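```bash
cat >> h.py <<'E'
from scipy.optimize import least_squares
def fitpose(cams,obs,x0):
    # obs: (cam index, carrier point, pixel); carrier pose x,y,yaw
    def w(x,p): 
        c,s=np.cos(x[2]),np.sin(x[2]);return np.array([x[0]+c*p[0]-s*p[1],x[1]+s*p[0]+c*p[1],p[2]])
    f=lambda x:np.concatenate([proj(cams[i],w(x,p))-u for i,p,u in obs])
    r=least_squares(f,x0,x_scale=[10,10,.1]);return r.x,f(r.x).reshape(-1,2),w
E
python3 - <<'E'
from h import *
c=cam("top")
px=lambda u,v:np.array([190+(u+.5)/5-.5,130+(v+.5)/4.8-.5])
obs=[(0,(90,80,120),px(273,70)),(0,(-90,80,120),px(120,373)),(0,(-90,-80,120),px(412,492)),
(0,(-33,30,160),px(248,300)),(0,(-33,5,160),px(293,320)),(0,(-20,-55,160),px(408,340)),(0,(-45,-55,160),px(385,386)),(0,(-70,-115,168),px(455,472))]
x,r,w=fitpose([c],obs[:3],[600,140,-1.2+1.57]);print(x,r.round(1).tolist())
x,r,w=fitpose([c],obs,x);print(x,r.round(1).tolist())
for p in[o[1] for o in obs]:print(p,w(x,p).round(0))
E
```

```text
[ 6.01880301e+02  1.36756630e+02 -3.91095558e-01] [[-0.2, -0.8], [0.2, 0.1], [0.0, 0.6]]
[ 6.02422206e+02  1.38236625e+02 -4.05228048e-01] [[-0.2, -1.2], [-0.6, -0.7], [-1.2, 0.6], [-1.8, -0.6], [-1.5, -0.6], [0.3, 0.4], [0.5, 0.2], [4.5, 1.8]]
(90, 80, 120) [717. 176. 120.]
(-90, 80, 120) [551. 247. 120.]
(-90, -80, 120) [488. 100. 120.]
(-33, 30, 160) [584. 179. 160.]
(-33, 5, 160) [574. 156. 160.]
(-20, -55, 160) [562.  96. 160.]
(-45, -55, 160) [539. 105. 160.]
(-70, -115, 168) [493.  60. 168.]
```

Call:
step_arm(
  motion=[
    {"slide": [60,39,-4],"dr": [0,0,0.1],"jaw": 85},
    {"slide": [120,78,-8],"dr": [0,0,0.2],"jaw": 85},
    {"slide": [175,114,-11],"dr": [0,0,0.3],"jaw": 85},
    {"slide": [230,150,-15],"dr": [0,0,0.4],"jaw": 85},
    {"slide": [285,185,-20],"dr": [0,0,0.5],"jaw": 85},
    {"slide": [340,221,-25],"dr": [0,0,0.5],"jaw": 85},
    {"slide": [390,254,-28],"dr": [0,0,0.5],"jaw": 85},
    {"slide": [440,286,-30],"dr": [0,0,0.5],"jaw": 85},
  ],
)

```text
clock: 1.1
position: [509.7, 199.6, 260.2]
ee_rot: [0.981, -0.195, -0.0, -0.0]
contact_force: [0.4, 0.6, 0.7]
gripper_width: 85.1
grasp_force: 0.0
```

Call:
step_arm(
  motion=[
    {"slide": [30,17,0],"dr": [0,0,0],"jaw": 85},
    {"slide": [55,31,0],"dr": [0,0,0],"jaw": 85},
    {"slide": [55,31,0],"dr": [0,0,0],"jaw": 85},
    {"slide": [55,31,0],"dr": [0,0,0],"jaw": 85},
    {"slide": [55,31,0],"dr": [0,0,0],"jaw": 85},
    {"slide": [55,31,0],"dr": [0,0,0],"jaw": 85},
    {"slide": [55,31,0],"dr": [0,0,0],"jaw": 85},
    {"slide": [55,31,0],"dr": [0,0,0],"jaw": 85},
  ],
)

```text
clock: 2.1
position: [547.7, 151.9, 260.3]
ee_rot: [0.981, -0.195, 0.0, -0.0]
contact_force: [-0.2, 0.7, 0.1]
gripper_width: 84.8
grasp_force: 0.0
```

Run:
```python
from h import *
import pickle
s=arm.read_state();im=optics.get_image("wrist");pickle.dump(s,open("s1.pkl","wb"))
print(s["position"],s["ee_rot"],s["joints"],s["clock"])
cv2.imwrite("pics/w1.png",im);cv2.imwrite("pics/w1v.png",cv2.resize(im,(800,500)))
c=cam("wrist",s)
_,_,w=fitpose([c],[(0,(0,0,0),np.zeros(2))],[600,140,-.4])
for p in[(-33,30,160),(-33,5,160),(-20,-55,160),(-45,-55,160),(-70,-115,168),(90,80,120),(-90,80,120),(-90,-80,120),(79,-40,134)]:print(p,proj(c,w([602,137.5,-.395],p)).round(0)*1.25)
```

```text
[547.73554817 151.93755255 260.30608992] [ 9.80739589e-01 -1.95319884e-01  1.99544523e-05 -3.80123900e-05] [ 5.55545891e-01  2.69083878e-01 -8.73014856e-02 -3.01455020e-05
 -1.21432988e+00  6.22093743e-01] 2.1
(-33, 30, 160) [331.25 212.5 ]
(-33, 5, 160) [372.5 212.5]
(-20, -55, 160) [473.75 192.5 ]
(-45, -55, 160) [471.25 232.5 ]
(-70, -115, 168) [567.5 275. ]
(90, 80, 120) [247.5   -3.75]
(-90, 80, 120) [275.   273.75]
(-90, -80, 120) [491.25 275.  ]
(79, -40, 134) [450.   12.5]
```

View pics/w1v.png

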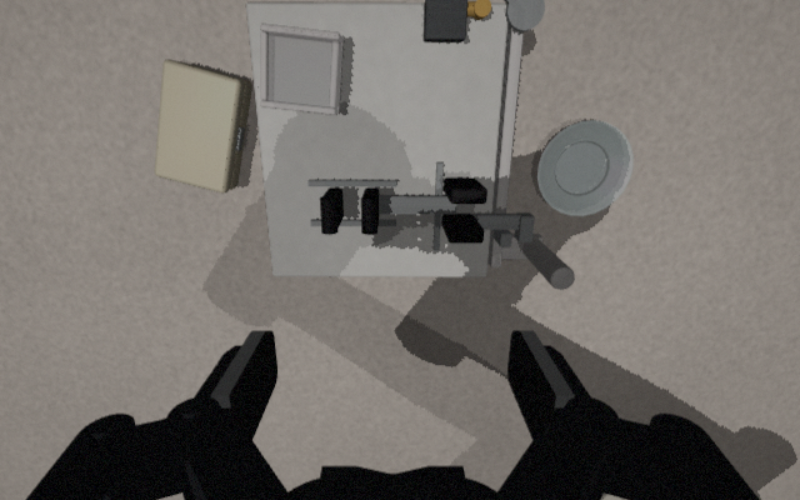

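The wrist view agrees with the prediction: safety catch at (331,212)/(371,212), gate catch (466,188)/(463,229), handle top (562,277), lid corners (274,276), (487,276).

Run:
```python
from h import *
import pickle
s=pickle.load(open("s1.pkl","rb"));c=cam("wrist",s);t=cam("top")
im=cv2.imread("pics/w1.png");m=cv2.inRange(im,(0,0,0),(28,28,28));m[215:]=0;m[:120]=0
cs,_=cv2.findContours(m,0,2)
for k in cs:
    if cv2.contourArea(k)>60: print(cv2.boundingRect(k),cv2.contourArea(k))
px=lambda u,v:np.array([190+(u+.5)/5-.5,130+(v+.5)/4.8-.5])
v=lambda a,b:np.array([a/1.25,b/1.25])
obs=[(0,(90,80,120),v(248,2)),(0,(-90,80,120),v(274,276)),(0,(-90,-80,120),v(487.5,276)),(0,(-70,-115,168),v(562.5,277)),
(1,(90,80,120),px(273,70)),(1,(-90,80,120),px(120,373)),(1,(-90,-80,120),px(412,492))]
for o in(obs[:4],obs):
    x,r,w=fitpose([c,t],o,[602,137,-.39]);print(x.round(3),r.round(1).tolist())
for p in[(-33,35,160),(-33,0,160),(-22,35,160),(-44,0,160),(-15,-55,160),(-50,-55,160),(-20,-66,160),(-45,-44,160)]:print(p,proj(c,w(x,p)).round(1))
```

```text
(354, 171, 33, 23) 600.5
(290, 151, 13, 36) 401.0
(257, 151, 18, 36) 486.0
(355, 143, 34, 20) 545.0
[ 6.00639e+02  1.39711e+02 -3.97000e-01] [[-1.8, -1.6], [-0.6, 0.6], [0.7, 1.1], [1.8, 1.2]]
[ 6.00722e+02  1.39477e+02 -3.97000e-01] [[-1.6, -1.8], [-0.4, 0.4], [0.9, 1.0], [2.0, 1.0], [-1.0, -0.4], [-1.0, 0.3], [-1.4, 1.1]]
(-33, 35, 160) [256.9 172.8]
(-33, 0, 160) [303.1 173. ]
(-22, 35, 160) [256.1 158.5]
(-44, 0, 160) [303.2 186.9]
(-15, -55, 160) [377.2 149.6]
(-50, -55, 160) [374.2 194.5]
(-20, -66, 160) [391.6 156.4]
(-45, -44, 160) [360.4 188.3]
```

Call:
step_arm(
  motion=[
    {"slide": [21,-33,10],"dr": [0,0,0],"jaw": 85},
    {"slide": [21,-33,50],"dr": [0,0,0],"jaw": 85},
    {"slide": [21,-33,90],"dr": [0,0,0],"jaw": 70},
    {"slide": [21,-33,110],"dr": [0,0,0],"jaw": 60},
    {"slide": [21,-33,122],"dr": [0,0,0],"jaw": 50},
    {"slide": [21,-33,127],"dr": [0,0,0],"jaw": 45},
    {"slide": [21,-33,127],"dr": [0,0,0],"jaw": 42},
    {"slide": [21,-33,127],"dr": [0,0,0],"jaw": 42},
  ],
)

```text
clock: 3.15
position: [579.3, 173.3, 133.1]
ee_rot: [0.981, -0.196, -0.001, 0.0]
contact_force: [-0.9, -4.4, -2.8]
gripper_width: 42.2
grasp_force: 2.0
```

Run:
```python
from h import *
s=arm.read_state();print(s["position"],s["gripper_width"],s["contact_force"])
im=optics.get_image("wrist")
cv2.imwrite("pics/w2.png",im[100:400,120:520])
```

```text
[579.34083036 173.3400372  133.14157031] 42.15748033721482 [-0.89108567 -4.42076716 -2.81205805]
```

View pics/w2.png

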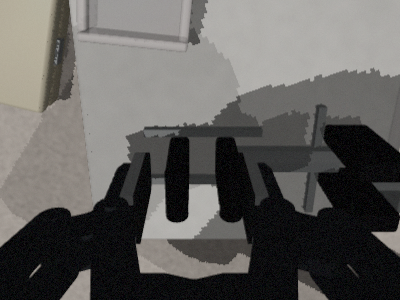

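Fingers straddle the rear catch (post at ~(178,180), tab at ~(230,180)); the tab is just being pushed. Close on.

Call:
step_arm(
  motion=[
    {"slide": [0,0,0],"dr": [0,0,0],"jaw": 36},
    {"slide": [0,0,0],"dr": [0,0,0],"jaw": 32},
    {"slide": [0,0,0],"dr": [0,0,0],"jaw": 28},
    {"slide": [0,0,0],"dr": [0,0,0],"jaw": 25},
    {"slide": [0,0,0],"dr": [0,0,0],"jaw": 22},
    {"slide": [0,0,0],"dr": [0,0,0],"jaw": 18},
    {"slide": [0,0,0],"dr": [0,0,0],"jaw": 15},
    {"slide": [0,0,0],"dr": [0,0,0],"jaw": 15},
  ],
)

```text
clock: 4.2
position: [580.7, 174.9, 134.1]
ee_rot: [0.981, -0.195, 0.001, -0.001]
contact_force: [-1.6, 0.2, 5.4]
gripper_width: 19.9
grasp_force: 60.2
```

Call:
step_arm(
  motion=[
    {"slide": [0,0,0],"dr": [0,0,0],"jaw": 45},
    {"slide": [0,0,0],"dr": [0,0,0],"jaw": 60},
    {"slide": [0,0,-40],"dr": [0,0,0],"jaw": 85},
    {"slide": [0,10,-80],"dr": [0,0,1.3],"jaw": 85},
    {"slide": [3,30,-90],"dr": [0,0,2.6],"jaw": 85},
    {"slide": [6,50,-90],"dr": [0,0,3.9],"jaw": 85},
    {"slide": [6,70,-90],"dr": [0,0,5.2],"jaw": 85},
    {"slide": [6,78,-90],"dr": [0,0,6.5],"jaw": 85},
  ],
)

```text
clock: 5.2
position: [555.6, 99.3, 223.2]
ee_rot: [0.794, -0.608, 0.0, -0.001]
contact_force: [0.2, 0.0, -0.4]
gripper_width: 85.1
grasp_force: 0.0
```

Call:
step_arm(
  motion=[
    {"slide": [0,0,0],"dr": [0,0,1.3],"jaw": 85},
    {"slide": [0,0,0],"dr": [0,0,2.6],"jaw": 85},
    {"slide": [0,0,0],"dr": [0,0,3.9],"jaw": 85},
    {"slide": [0,0,0],"dr": [0,0,4.8],"jaw": 85},
    {"slide": [0,0,0],"dr": [0,0,4.8],"jaw": 85},
    {"slide": [0,0,0],"dr": [0,0,4.8],"jaw": 85},
    {"slide": [0,0,0],"dr": [0,0,4.8],"jaw": 85},
    {"slide": [0,0,0],"dr": [0,0,4.8],"jaw": 85},
  ],
)

```text
clock: 6.2
position: [555.6, 99.8, 223.2]
ee_rot: [-0.552, 0.834, 0.0, 0.0]
contact_force: [-0.7, -0.4, 0.1]
gripper_width: 84.9
grasp_force: 0.0
```

Run:
```python
from h import *
s=arm.read_state();q=R.from_quat(s["ee_rot"]).as_matrix()
print(s["position"],q[:,0],s["joints"].round(2) if hasattr(s["joints"],"round") else s["joints"],s["clock"])
im=optics.get_image("wrist")
cv2.imwrite("pics/w3.png",im)
c=cam("wrist",s);_,_,w=fitpose([c],[(0,(0,0,0),np.zeros(2))],[600,140,-.4]);x=[600.7,139.5,-.397]
for p in[(-33,30,160),(-33,18,160),(-20,-55,160),(-45,-55,160),(-70,-115,168),(-90,80,120),(-90,-80,120)]:print(p,proj(c,w(x,p)).round(0))
g=w(x,(-26,-54.5,134));print(g,q.T@(g-s["position"]),"handle",w(x,(-70,-115,168)),w(x,(85,-88,0)))
```

```text
[555.56911753  99.8310955  223.23695788] [-3.89500076e-01 -9.21026419e-01 -1.61137329e-04] [ 0.46  0.29 -0.16 -0.   -1.13 -0.86] 6.2
(-33, 30, 160) [322. 319.]
(-33, 18, 160) [323. 306.]
(-20, -55, 160) [304. 215.]
(-45, -55, 160) [341. 215.]
(-70, -115, 168) [387. 125.]
(-90, 80, 120) [383. 335.]
(-90, -80, 120) [397. 164.]
[555.64953643  99.2917206  134.        ] [ 0.47983477 -0.2803174  89.23689385] handle [491.67910055  60.50985199 168.        ] [645.06363354  25.47865104   0.        ]
```

View pics/w3.png

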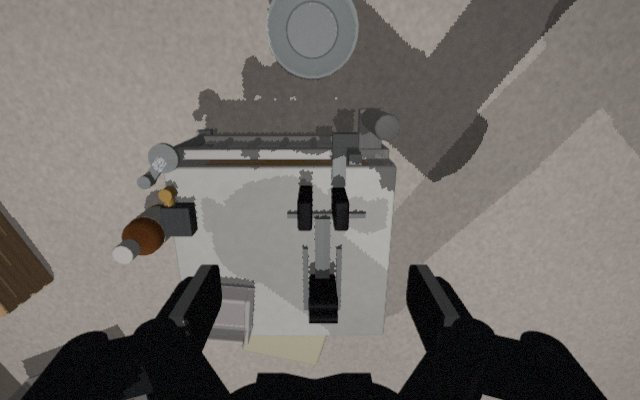

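Gate catch post ~(305,208) and tab ~(341,208), safety catch shut at (322,297), handle (387,125): all as predicted. Descend and squeeze.

Call:
step_arm(
  motion=[
    {"slide": [0,0,30],"dr": [0,0,0],"jaw": 85},
    {"slide": [0,0,60],"dr": [0,0,0],"jaw": 70},
    {"slide": [0,0,80],"dr": [0,0,0],"jaw": 55},
    {"slide": [0,0,88],"dr": [0,0,0],"jaw": 45},
    {"slide": [0,0,88],"dr": [0,0,0],"jaw": 40},
    {"slide": [0,0,88],"dr": [0,0,0],"jaw": 36},
    {"slide": [0,0,88],"dr": [0,0,0],"jaw": 32},
    {"slide": [0,0,88],"dr": [0,0,0],"jaw": 28},
  ],
)

```text
clock: 7.25
position: [555.2, 99.4, 135.6]
ee_rot: [-0.552, 0.834, -0.0, -0.0]
contact_force: [-4.5, -1.7, -0.7]
gripper_width: 28.1
grasp_force: 2.0
```

Call:
step_arm(
  motion=[
    {"slide": [0,0,0],"dr": [0,0,0],"jaw": 25},
    {"slide": [0,0,0],"dr": [0,0,0],"jaw": 22},
    {"slide": [0,0,0],"dr": [0,0,0],"jaw": 18},
    {"slide": [0,0,0],"dr": [0,0,0],"jaw": 15},
    {"slide": [0,0,0],"dr": [0,0,0],"jaw": 15},
    {"slide": [0,0,0],"dr": [0,0,0],"jaw": 15},
    {"slide": [0,0,0],"dr": [0,0,0],"jaw": 15},
    {"slide": [0,0,0],"dr": [0,0,0],"jaw": 15},
  ],
)

```text
clock: 8.25
position: [556.4, 99.2, 136.2]
ee_rot: [-0.552, 0.834, -0.001, 0.0]
contact_force: [-1.5, -5.7, 3.8]
gripper_width: 19.9
grasp_force: 60.5
```

Call:
step_arm(
  motion=[
    {"slide": [0,0,0],"dr": [0,0,0],"jaw": 45},
    {"slide": [0,0,0],"dr": [0,0,0],"jaw": 65},
    {"slide": [0,0,-40],"dr": [0,0,0],"jaw": 80},
    {"slide": [0,0,-75],"dr": [0,0,0],"jaw": 80},
    {"slide": [40,28,-75],"dr": [0,0,0],"jaw": 80},
    {"slide": [61,44,-75],"dr": [0,0,0],"jaw": 70},
    {"slide": [61,44,-75],"dr": [0,0,0],"jaw": 70},
    {"slide": [61,44,-75],"dr": [0,0,0],"jaw": 70},
  ],
)

```text
clock: 9.25
position: [492.4, 61.4, 210.7]
ee_rot: [-0.552, 0.834, -0.0, 0.001]
contact_force: [-0.1, 0.5, 0.2]
gripper_width: 69.9
grasp_force: 0.0
```

Run:
```python
from h import *
s=arm.read_state();q=R.from_quat(s["ee_rot"]).as_matrix()
print(s["position"],s["clock"])
im=optics.get_image("wrist")
cv2.imwrite("pics/w4.png",im)
c=cam("wrist",s);_,_,w=fitpose([c],[(0,(0,0,0),np.zeros(2))],[600,140,-.4]);x=[600.7,139.5,-.397]
for p in[(-70,-115,168),(-62,-115,168),(-70,-115,118),(-20,-55,160),(-32,-55,160)]:print(p,proj(c,w(x,p)).round(0))
print(q.T@(w(x,(-70,-115,136))-s["position"]))
```

```text
[492.40682006  61.42954943 210.65467254] 9.25
(-70, -115, 168) [314. 227.]
(-62, -115, 168) [301. 227.]
(-70, -115, 118) [314. 200.]
(-20, -55, 160) [242. 302.]
(-32, -55, 160) [259. 302.]
[ 1.25109982  0.44192312 74.65209311]
```

View pics/w4.png

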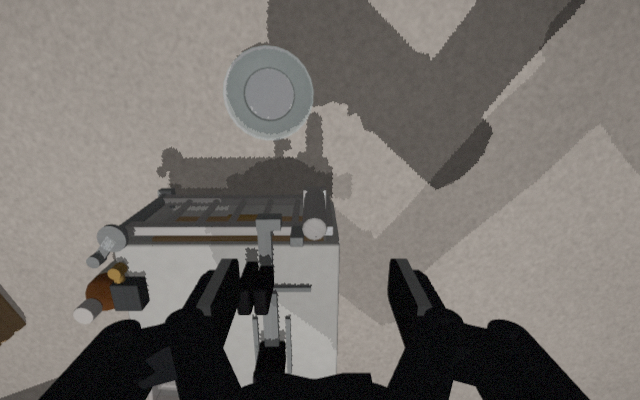

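Handle top at (315,229), matching the prediction (314,227); gate catch is shut. Descend and grip.

Call:
step_arm(
  motion=[
    {"slide": [1,0,30],"dr": [0,0,0],"jaw": 60},
    {"slide": [1,0,60],"dr": [0,0,0],"jaw": 50},
    {"slide": [1,0,74],"dr": [0,0,0],"jaw": 40},
    {"slide": [1,0,74],"dr": [0,0,0],"jaw": 25},
    {"slide": [1,0,74],"dr": [0,0,0],"jaw": 10},
    {"slide": [1,0,74],"dr": [0,0,0],"jaw": 10},
    {"slide": [1,0,74],"dr": [0,0,0],"jaw": 10},
    {"slide": [1,0,74],"dr": [0,0,0],"jaw": 10},
  ],
)

```text
clock: 10.3
position: [491.7, 60.2, 136.9]
ee_rot: [-0.552, 0.834, -0.0, 0.001]
contact_force: [2.7, 0.7, -0.9]
gripper_width: 14.1
grasp_force: 58.6
```

Run:
```python
from h import *
s=arm.read_state();q=R.from_quat(s["ee_rot"]).as_matrix()
p=s["position"];h=np.array([645.06,25.48,p[2]]);print(p,s["gripper_width"],s["contact_force"],np.linalg.norm(p-h))
for a in np.arange(.1,1.61,.1):
    d=R.from_rotvec([0,0,a]).as_matrix()@(p-h)+h-p
    print(round(a,2),(q.T@d).round(1)[:2],"dr",round(-a/np.radians(8),2))
```

```text
[491.73562907  60.15066499 136.89899845] 14.110709328903056 [ 2.74310296  0.73344495 -0.94779677] 157.19547618091096
0.1 [15.3 -3.5] dr -0.72
0.2 [30.2 -8.6] dr -1.43
0.3 [ 44.5 -15.1] dr -2.15
0.4 [ 58.1 -23. ] dr -2.86
0.5 [ 70.8 -32.3] dr -3.58
0.6 [ 82.5 -42.7] dr -4.3
0.7 [ 93.1 -54.3] dr -5.01
0.8 [102.6 -66.9] dr -5.73
0.9 [110.7 -80.3] dr -6.45
1.0 [117.4 -94.5] dr -7.16
1.1 [ 122.7 -109.3] dr -7.88
1.2 [ 126.5 -124.6] dr -8.59
1.3 [ 128.7 -140.1] dr -9.31
1.4 [ 129.4 -155.8] dr -10.03
1.5 [ 128.5 -171.5] dr -10.74
1.6 [ 126. -187.] dr -11.46
```

Call:
step_arm(
  motion=[
    {"slide": [7.7,-1.5,0],"dr": [0,0,-0.36],"jaw": 10},
    {"slide": [15.3,-3.5,0],"dr": [0,0,-0.72],"jaw": 10},
    {"slide": [30.2,-8.6,0],"dr": [0,0,-1.43],"jaw": 10},
    {"slide": [44.5,-15.1,0],"dr": [0,0,-2.15],"jaw": 10},
    {"slide": [58.1,-23,0],"dr": [0,0,-2.86],"jaw": 10},
    {"slide": [70.8,-32.3,0],"dr": [0,0,-3.58],"jaw": 10},
    {"slide": [82.5,-42.7,0],"dr": [0,0,-4.3],"jaw": 10},
    {"slide": [93.1,-54.3,0],"dr": [0,0,-5.01],"jaw": 10},
  ],
)

```text
clock: 11.3
position: [505.5, -46.7, 136.8]
ee_rot: [0.805, -0.593, 0.001, -0.001]
contact_force: [3.7, 2.7, -2.2]
gripper_width: 14.5
grasp_force: 58.9
```

Run:
```python
from h import *
s=arm.read_state();q=R.from_quat(s["ee_rot"]).as_matrix()
p=s["position"];h=np.array([645.06,25.48,p[2]]);r=p-h;print(p,s["gripper_width"],s["grasp_force"],s["contact_force"],np.linalg.norm(r),q[:,0],s["joints"])
a0=np.arctan2(r[1],r[0]);print("gate",(a0-np.arctan2(34.67,-153.3))%6.283)
# offset of commanded pose from circle pose at .7 assumed zero
q7=R.from_rotvec([0,0,0.7]).as_matrix()@R.from_quat([-.552,.834,0,.0]).as_matrix()
p0=np.array([491.74,60.15,p[2]]);p7=R.from_rotvec([0,0,.7]).as_matrix()@(p0-h)+h
for a in np.arange(.8,1.61,.1):
    d=R.from_rotvec([0,0,a]).as_matrix()@(p0-h)+h-p7
    print(round(a,2),(q7.T@d).round(1)[:2],"dr",round(-(a-.7)/np.radians(8),2))
```

```text
[505.50601665 -46.72089303 136.83656641] 14.512944315003226 58.865291476249695 [ 3.65072221  2.74204922 -2.18775289] 157.12505599832832 [ 2.97624644e-01 -9.54682814e-01 -5.44566601e-04] [ 0.22759512  0.28011073 -0.41092179 -0.0009781  -0.8770093   0.07523215]
gate 0.6996769241447671
0.8 [15.3 -3.6] dr -0.72
0.9 [30.2 -8.6] dr -1.43
1.0 [ 44.5 -15.2] dr -2.15
1.1 [ 58.  -23.1] dr -2.86
1.2 [ 70.7 -32.4] dr -3.58
1.3 [ 82.4 -42.8] dr -4.3
1.4 [ 93.1 -54.4] dr -5.01
1.5 [102.5 -67. ] dr -5.73
1.6 [110.6 -80.5] dr -6.45
```

Tracking perfectly; continue to 1.4, then to about 1.53 and settle.

Call:
step_arm(
  motion=[
    {"slide": [15.3,-3.6,0],"dr": [0,0,-0.72],"jaw": 10},
    {"slide": [30.2,-8.6,0],"dr": [0,0,-1.43],"jaw": 10},
    {"slide": [44.5,-15.2,0],"dr": [0,0,-2.15],"jaw": 10},
    {"slide": [58,-23.1,0],"dr": [0,0,-2.86],"jaw": 10},
    {"slide": [70.7,-32.4,0],"dr": [0,0,-3.58],"jaw": 10},
    {"slide": [82.4,-42.8,0],"dr": [0,0,-4.3],"jaw": 10},
    {"slide": [93.1,-54.4,0],"dr": [0,0,-5.01],"jaw": 10},
    {"slide": [93.1,-54.4,0],"dr": [0,0,-5.01],"jaw": 10},
  ],
)

```text
clock: 12.3
position: [584.9, -119.6, 136.9]
ee_rot: [0.959, -0.283, 0.001, -0.001]
contact_force: [0.1, 4.0, 2.9]
gripper_width: 14.6
grasp_force: 59.4
```

Call:
step_arm(
  motion=[
    {"slide": [7.7,-1.5,0],"dr": [0,0,-0.36],"jaw": 10},
    {"slide": [15.3,-3.6,0],"dr": [0,0,-0.72],"jaw": 10},
    {"slide": [21.5,-5.5,0],"dr": [0,0,-1.0],"jaw": 10},
    {"slide": [21.5,-5.5,0],"dr": [0,0,-1.0],"jaw": 10},
    {"slide": [21.5,-5.5,0],"dr": [0,0,-1.0],"jaw": 10},
    {"slide": [21.5,-5.5,0],"dr": [0,0,-1.0],"jaw": 10},
    {"slide": [21.5,-5.5,0],"dr": [0,0,-1.0],"jaw": 10},
    {"slide": [21.5,-5.5,0],"dr": [0,0,-1.0],"jaw": 10},
  ],
)

```text
clock: 13.3
position: [605.1, -126.5, 136.9]
ee_rot: [0.977, -0.215, 0.0, -0.0]
contact_force: [0.2, 6.0, 4.8]
gripper_width: 14.4
grasp_force: 59.5
```

Run:
```python
from h import *
s=arm.read_state()
p=s["position"];r=p-np.array([645.06,25.48,p[2]]);print(p,s["gripper_width"],s["grasp_force"],s["contact_force"],np.abs(s["joint_vel"]).max(),np.linalg.norm(r))
print("gate",(np.arctan2(r[1],r[0])-np.arctan2(34.67,-153.3))%6.283)
im=optics.get_image("wrist");cv2.imwrite("pics/w5.png",im)
```

```text
[ 605.12585051 -126.47711049  136.87399373] 14.368871193926275 59.53984558582306 [0.1944365  6.02171004 4.81170104] 0.000994728900325147 157.11683462988472
gate 1.5360393888003339
```

View pics/w5.png

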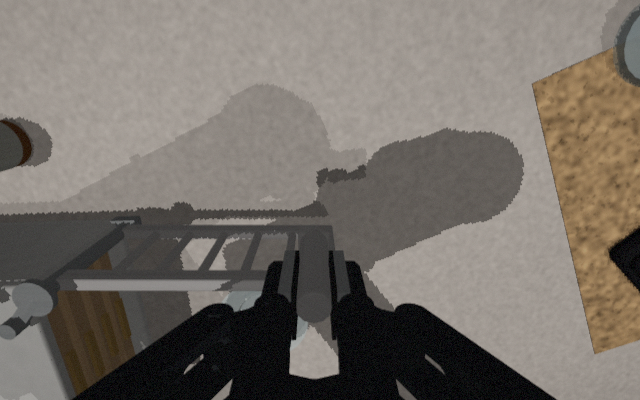

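The gate stands square to the front, with its handle at (315,280) between the fingers, still and gripped at 59 N. Handing in.

```bash
python3 -c "
from bench import arm
print(arm.job_done())"
```

```text
the job is handed in; nothing more can be done
None
```

Job handed in at about 13.5 s: both catches were squeezed shut in order and the gate is held still at about 1.54 rad (worked out from the arm's position) with a 59 N grip; the hand-in returned no verdict.

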